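# Stack the upper storey of the insect cage and open the slide gate between the storeys

## Robot

A 6-joint arm with a two-finger parallel gripper is mounted at the origin on a cart in front of the work surface, level with it; the furniture and walls round the work are solid. World frame = base frame: x ahead of the robot, y to its left, z up, the work surface at z = 0. Lengths are in m, angles in rad, forces in N, time in s.
With the tool pointing down it reaches from about 0.375 to 0.975 m from the base axis. Payload 3.8 kg.
Tool frame: the origin (TCP) lies midway between the tips of the shut fingers; the grasp point (between the pads) lies 19 mm behind it; z points along the fingers, y is the line along which they close (so a half turn about z gives the same grasp; the last joint's range is limited). The gripper opens to 85 mm and grips with 20 to 120 N. Pads are 22 mm wide; open, the fingers measure 114 mm over their backs; the gripper's body (76 mm by 85 mm) begins 54 mm behind the grasp point. The pads swing forward as they close: fully open they stand 13 mm farther back than shut.
Start: joints at [1.304, 0.264, 1.604, -0, 1.274, -0.037], TCP at [0.154, 0.657, 0.231] pointing down, gripper open.
Joint ranges: [-2.63, 2.63], [-0.94, 2.18], [0.31, 2.57], [-1.31, 4.45], [0, 2.66], [-2.55, 2.55]. Speed limits (rad/s): [2.57, 2.57, 3.14, 3.14, 3.14, 3.14].

## Interface

Orientations are given as a rotation vector (axis times angle).
In Python, from workcell import bot gives the robot as it stands.
- The arm moves only by the tool step_arm, never from a script. Its argument "motion" is a list of rows, each a list of 5 numbers: the finger opening in cm, from 0 to 8.54, then the shift along the tool's x, y, z in cm, then the turn about the tool's z in degrees. In form: [[claw, dx, dy, dz, twist], ...]. A call has 1 to 20 rows; each row is the pose to reach, as a shift and turn from the pose commanded when the call began, along the tool's axes at that moment; what a row does not reach only later rows make up. A row lasts 1/10 s, in which the tool goes at most 50 mm and 8.59 degrees, less where a joint would pass 70% of its speed; a pose out of reach is approached as far as the arm can. A call with a gripper value outside its range is refused whole. The fingers move at their own pace and stop on an object; "force" is the grip in N (left out, the last holds). Time passes only in rows, so rows that repeat a pose let the fingers close. It gives the time, the measured TCP pose, the force, the opening and the grip force at its end, in the units of the state.
- bot.read_state(): the state, without advancing time (a new reading comes with each control period).
- bot.read_camera(name): name is "scene" or "top" or "wrist"; returns (picture, depth): 400x640x3 uint8, red, green, blue; 400x640 float32, m along the optical axis (not along the pixel's ray), 0 where there is no reading.
- bot.calibration(name): a dict with "mtx" (3x3 intrinsics, pixels), "origin" and "orientation" of the camera in the world; the wrist camera has in their place "T_tool_cam" (4x4, takes a point from camera to tool coordinates, whose origin is the TCP and whose axes are the flange's). Camera axes: x right, y up, looking along -z (the intrinsics and any distortion apply to the point x, -y, -z); pixel columns grow to the right and rows downward; lengths in m; the calibration is good to about 2 mm. A picture is of the moment at which its call begins: read the wrist's pose just before it. calibration takes no time and is no camera call.
- bot.finish_job(): hands the job in; it is judged then, once.
The state is a dict: "time": time; "q": joint angles; "joint_vel": joint speeds; "joint_torque": joint torques, N m; "tool_pos": TCP position; "tcp_rot": TCP orientation; "wrist_force": force on the tool from outside, world axes, zero at the start; "torque": the same for the moment, N m; "width": opening from 0.0 (shut) to 1.0 (fully open); "grip_force": force on a finger pad.
Only numpy, scipy, OpenCV 4.12 (cv2) and the standard library are available. Lean on these libraries where they do the work, as an engineer would, in place of code of your own. Each camera call takes 0.05 s, during which the arm holds its last target. There are 200 camera calls.

## Task

Lift the loose upper storey of the insect rearing cage by its carrying bar and set it on the lower storey, lowering it gently (not dropping it) until all four corner feet are fully home in the corner cups and the two frames sit flush; either way round will do. Only then pull the stiff slide gate of the lower storey open by 40 mm, so that the insects can climb up (with no upper storey on, they would get out). Let go of everything, and do not disturb the jar, the tally counter and the dish standing near by.

Things in the scene. Friction and masses are not known exactly. Their poses are not given: they have to be found in the camera images.
- upper_storey: the loose upper storey of the cage, about 0.5 kg, standing on its feet: aluminium frame 118 mm (its x) by 148 mm (its y), clear side panels, open below, wire gauze on top. Origin: centre of its footprint at the level of the foot tips; z up. Frame underside at z = 18 mm, frame top at 104 mm, carrying bar above that
- carrying_bar (a point): middle of the upper storey's carrying bar, at x = y = 0, z = 136 mm in its frame: a black bar 14 by 14 mm in section and 120 mm long, along the upper storey's y, with 25 mm of free height below it
- one_foot (a point): tip of one of the upper storey's four feet (x = -44, y = 59 mm in its frame; the feet are at x = +-44, y = +-59 mm). A foot is black, round, 16 mm across, 18 mm long below the frame, and tapers to 9 mm over its lowest 7 mm
- lower_storey: the lower storey, the same frame, 118 mm (its x) by 148 mm (its y), fixed to the worktop, flat top at z = 90 mm; its front with the gate's tongue looks to its -x. Origin: centre of its underside; z up. With the upper storey fully home the frames touch: the upper origin is then at x = y = 0, z = 72 mm in this frame, x axes parallel (half a turn makes no difference)
- one_cup (a point): centre of the mouth of one of the lower storey's four corner cups (x = -44, y = 59, z = 90 mm in its frame; the cups are at x = +-44, y = +-59 mm): a 30 mm square block with a 19 mm square hole, 22 mm deep, and a 2.5 mm bevel round the mouth. Tall drawers, 0.6 m high, have their near corner at about x = 0.6, y = -0.2 in the world: carry on the robot's side of it
- gate (a joint): slide gate that closes the top of the lower storey: a steel plate in guides, drawn out forward along the lower storey's -x; value 0 shut, 0.040 = 40 mm open, 0.080 fully open. Stiff: needs about 8 N to move and stays where it is left
- gate_knob (a point): the gate's upright black knob, 17 mm across, on the end of a flat tongue 20 mm wide in front of the lower storey; this point is on its axis, 22.5 mm above the tongue's top and 15.5 mm below the knob's top. With the gate shut it lies at x = -128 mm, z = 106 mm in the lower storey's frame, 69 mm in front of the frame's front face
- jar: bystander: specimen jar with a screw lid, 44 mm across, 56 mm high; origin centre of its base
- tally: bystander: round steel hand tally counter, 48 by 65 mm, 30 mm high; origin centre of its base
- dish: bystander: lidded petri dish, 61 mm across, 15 mm high; origin centre of its base

How it is judged:
On the way, in this order (a step that is already met when the one before it is completed fails the run):
1. the upper storey is socketed fully home on the lower storey (z of upper_storey in the frame of lower_storey between 0.068 and 0.075 m and horizontal distance between upper_storey and lower_storey below 0.005 m and angle between the x axis of upper_storey and the x axis of lower_storey, either way round below 0.06 rad and angle between upper_storey's own z axis and vertical below 0.03 rad), for 0.2 s.
2. the gate is open by 40 mm (value of joint gate between 0.034 and 0.046 m), for 0.2 s.
At the end, for the whole second after the job is handed in: the upper storey stands at rest, all four feet fully home in the cups (frames flush within 3 mm, centred within 5 mm, parallel within 0.06 rad either way round, level within 0.03 rad), and the gate is open 40 mm, within 6 mm (all of step 1 and all of step 2 and linear speed of upper_storey below 0.02 m/s); the robot touches nothing.
It fails at once if the gate is opened by more than 6 mm while the upper storey is not on the lower one (value of joint gate above 0.006 m and (z of upper_storey in the frame of lower_storey above 0.084 m or horizontal distance between upper_storey and lower_storey above 0.015 m)).
It fails at once if the upper storey is dropped on to the lower one (faster than 0.45 m/s over the last 3 cm) (horizontal distance between upper_storey and lower_storey below 0.02 m and z of upper_storey in the frame of lower_storey below 0.102 m and linear speed of upper_storey above 0.45 m/s).
It fails at once if the jar, the tally counter or the dish is shifted by more than 20 mm or tipped (distance of any of jar, tally, dish from where it was at the start of the episode above 0.02 m or angle between any of jar, tally's own z axis and vertical above 0.5 rad).
It also fails if it takes over 48 s, if anything falls off the work surface, if the arm or the gripper's body presses on something with over 40 N, if the wrist force passes 120 N, or if a joint passes its speed limit or range.

## Working session

There is one attempt and no reset: what is moved stays moved. The work goes in short steps, Python scripts to look and compute and a tool call to move; the robot and the scene stay as the last step left them, time stands still between calls to the robot, and variables do not carry over. Pictures are saved under pics/ and viewed, at most 10 in all, crops included, and the job is handed in when it is done.

Besides the shell and the picture viewer there is one more tool, called after "Call:" by a JSON object that holds its "op" and its "data", one argument or row to a line. step_arm: Moves the arm, as the interface text tells. Its arguments: {"type":"object","properties":{"motion":{"type":"array","items":{"type":"array","items":{"type":"number"}}},"force":{"type":"number"}},"required":["motion"]}

```bash
mkdir -p pics; ls; cat > h.py <<'E'
import numpy as np, cv2
from workcell import bot
from scipy.spatial.transform import Rotation as R
def shot(n):
    s=bot.read_state(); im,d=bot.read_camera(n); c=bot.calibration(n); K=np.array(c["mtx"])
    if n=="wrist":
        T=np.eye(4);T[:3,:3]=R.from_rotvec(s["tcp_rot"]).as_matrix();T[:3,3]=s["tool_pos"]
        T=T@np.array(c["T_tool_cam"])
    else:
        T=np.eye(4);o=np.array(c["orientation"]);T[:3,:3]=o if o.shape==(3,3) else R.from_rotvec(o).as_matrix();T[:3,3]=c["origin"]
    return im,d,K,T,c
def ray(K,T,u,v,z):
    p=np.array([(u-K[0,2])/K[0,0],-(v-K[1,2])/K[1,1],-1.]); w=T[:3,:3]@p
    return T[:3,3]+w*(z-T[2,3])/w[2]
def cloud(d,K,T):
    v,u=np.mgrid[:d.shape[0],:d.shape[1]]
    p=np.stack([(u-K[0,2])/K[0,0]*d,-(v-K[1,2])/K[1,1]*d,-d],-1)
    return p@T[:3,:3].T+T[:3,3]
E
python3 - <<'E'
from h import *
for n in("scene","top","wrist"):
    im,d,K,T,c=shot(n); np.savez(n+".npz",im=im,d=d,K=K,T=T); print(n,{k:np.round(v,4).tolist() if not isinstance(v,str) else v for k,v in c.items()})
    cv2.imwrite(f"pics/{n}0.png",im[...,::-1])
s=bot.read_state();print(s)
E
```

```text
pics
scene {'mtx': [[388.1989, 0.0, 322.5667], [0.0, 388.1989, 203.1123], [0.0, 0.0, 1.0]], 'origin': [0.1156, -0.6619, 0.8113], 'orientation': [0.8434, -0.2437, -0.5834]}
top {'mtx': [[407.1575, 0.0, 319.6071], [0.0, 407.1575, 203.5725], [0.0, 0.0, 1.0]], 'origin': [0.3792, 0.0019, 1.3777], 'orientation': [0.11, -0.1011, -1.5785]}
wrist {'mtx': [[299.4885, 0.0, 318.0793], [0.0, 299.4885, 207.6557], [0.0, 0.0, 1.0]], 'T_tool_cam': [[-0.0001, 0.9615, 0.2748, 0.0705], [1.0, -0.0, 0.0005, -0.0002], [0.0005, 0.2748, -0.9615, -0.143], [0.0, 0.0, 0.0, 1.0]]}
{'time': 0.15, 'q': array([ 1.30410286e+00,  2.64590263e-01,  1.60508215e+00,  1.13872611e-05,
        1.27369116e+00, -3.69012994e-02]), 'joint_vel': array([-0.00196503, -0.00141537, -0.0036137 ,  0.00253918,  0.00160047,
        0.00147207]), 'joint_torque': array([ 9.09530081e-04, -5.15905273e+01, -3.67961633e+01, -8.21726303e-06,
        8.13995866e-03,  1.08400448e-05]), 'tool_pos': array([0.1535959 , 0.65670322, 0.23022938]), 'tcp_rot': array([-3.60136190e-01, -3.12060069e+00,  2.74692931e-03]), 'wrist_force': array([-0.3599482 , -0.20993356, -0.23438542]), 'torque': array([-0.03128632,  0.02602248,  0.02706822]), 'grip_force': 0.0, 'width': 1.0009718096123426}
```

View pics/scene0.png

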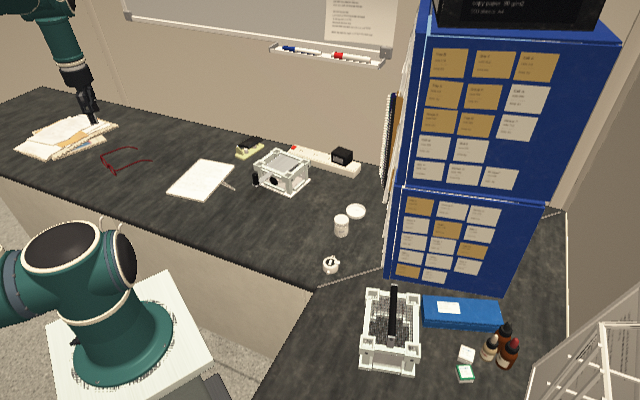

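View pics/top0.png

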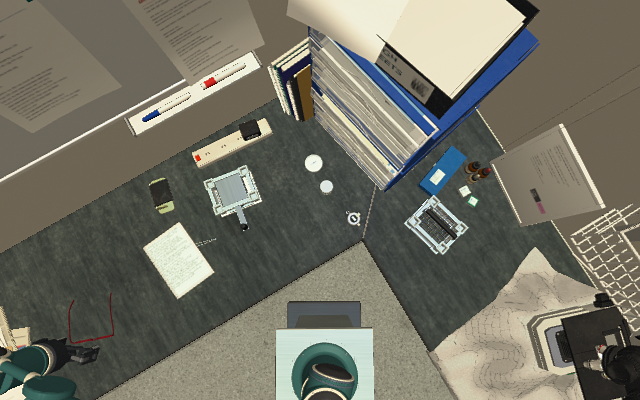

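Scene and top show the lower storey at top-view pixel (232,190), with its knob at (244,227). The upper storey is at (436,225), the tally at (354,219), the jar at (326,187) and the dish at (313,163).

```bash
python3 - <<'E'
from h import *
L={k:np.load(k+".npz") for k in("scene","top")}
t=L["top"]
for n,u,v,z in(("low",232,190,.09),("up",436,225,.12),("knob",244,225,.12),("tally",354,219,.03),("jar",326,187,.056),("dish",313,163,.015)):
    print(n,ray(t["K"],t["T"],u,v,z).round(3))
for k,a in L.items():
    P=cloud(a["d"],a["K"],a["T"]); ok=a["d"]>0
    for n,u,v,z0,z1,zz in(("low",232,190,.08,.1,.09),("up",436,225,.094,.112,.104),("bar",436,225,.122,.15,.14)):
        c=ray(t["K"],t["T"],u,v,zz)
        m=ok&(np.hypot(P[...,0]-c[0],P[...,1]-c[1])<.11)&(P[...,2]>z0)&(P[...,2]<z1)
        q=P[m]; (cx,cy),(w,h),an=cv2.minAreaRect((q[:,:2]*1000).astype(np.float32))
        print(k,n,m.sum(),"c",round(cx,1),round(cy,1),"wh",round(w,1),round(h,1),"ang",round(an,2),"zmed",np.median(q[:,2]).round(4))
    c=ray(t["K"],t["T"],244,225,.12)
    m=ok&(np.hypot(P[...,0]-c[0],P[...,1]-c[1])<.04)&(P[...,2]>.095)
    print(k,"knob",m.sum(),P[m].mean(0).round(4),P[m].max(0).round(4))
E
```

```text
low [0.6   0.289 0.09 ]
up [ 0.478 -0.351  0.12 ]
knob [0.485 0.243 0.12 ]
tally [ 0.508 -0.105  0.03 ]
jar [ 0.613 -0.013  0.056]
dish [0.704 0.03  0.015]
scene low 734 c 577.0 283.9 wh 170.6 151.5 ang 21.35 zmed 0.084
scene up 1875 c 480.2 -361.3 wh 150.4 117.8 ang 44.53 zmed 0.1002
scene bar 425 c 479.6 -361.9 wh 131.7 14.0 ang 44.5 zmed 0.1394
scene knob 45 [0.479  0.2424 0.1099] [0.4886 0.2508 0.1223]
top low 1337 c 577.3 284.1 wh 173.6 148.4 ang 20.98 zmed 0.0855
top up 860 c 482.8 -360.8 wh 149.0 119.2 ang 44.46 zmed 0.1021
top bar 218 c 482.2 -360.9 wh 128.8 15.7 ang 45.58 zmed 0.1415
top knob 30 [0.4824 0.2462 0.117 ] [0.4909 0.2562 0.1254]
```

Call:
{"op": "step_arm", "data": {
  "motion": [
    [8.54,-51.8,-25.5,-2,56],
    [8.54,-51.8,-25.5,-2,56],
    [8.54,-51.8,-25.5,-2,56],
    [8.54,-51.8,-25.5,-2,56],
    [8.54,-51.8,-25.5,-2,56],
    [8.54,-51.8,-25.5,-2,56],
    [8.54,-51.8,-25.5,-2,56],
    [8.54,-51.8,-25.5,-2,56],
    [8.54,-51.8,-25.5,-2,56],
    [8.54,-51.8,-25.5,-2,56],
    [8.54,-51.8,-25.5,-2,56],
    [8.54,-51.8,-25.5,-2,56],
    [8.54,-51.8,-25.5,-2,56],
    [8.54,-51.8,-25.5,-2,56],
    [8.54,-51.8,-25.5,-2,56],
    [8.54,-51.8,-25.5,-2,56],
    [8.54,-51.8,-25.5,-2,56],
    [8.54,-51.8,-25.5,-2,56]
  ]
}}

```text
time: 1.95
tool_pos: [0.5994, 0.2918, 0.2514]
tcp_rot: [1.781, 2.588, 0.0]
wrist_force: [0.3, 0.6, -0.6]
width: 1.003
grip_force: 0.0
```

```bash
python3 - <<'E'
from h import *
s=bot.read_state();print(s["time"],s["tool_pos"],s["tcp_rot"])
im,d,K,T,c=shot("wrist"); np.savez("w1.npz",im=im,d=d,K=K,T=T); cv2.imwrite("pics/w1.png",im[...,::-1])
print(T.round(3))
E
```

```text
1.95 [0.59940936 0.29177585 0.25143203] [1.78137251e+00 2.58770257e+00 2.15408178e-04]
[[ 0.934 -0.343 -0.098  0.574]
 [ 0.357  0.898  0.257  0.357]
 [-0.    -0.275  0.961  0.394]
 [ 0.     0.     0.     1.   ]]
```

View pics/w1.png

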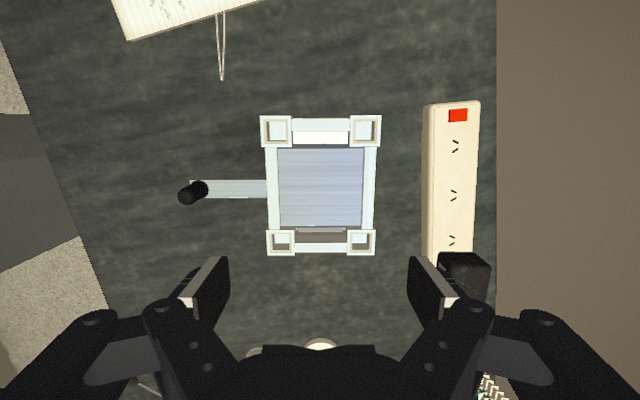

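The wrist view shows the lower storey at about (320,185). Its cups are near (278,131), (365,131), (281,242) and (361,241), and the knob top is at (190,193).

```bash
python3 - <<'E'
from h import *
a=np.load("w1.npz");im,d,K,T=[a[k] for k in("im","d","K","T")]
P=cloud(d,K,T)
roi=np.zeros(d.shape,bool);roi[105:265,255:390]=1
m=(roi&(P[...,2]>.075)&(P[...,2]<.11)&(d>0)).astype(np.uint8)
m=cv2.morphologyEx(m,cv2.MORPH_OPEN,np.ones((5,5)))
w=(roi&(im.min(2)>150)).astype(np.uint8); w[:,:]=cv2.morphologyEx(w,cv2.MORPH_OPEN,np.ones((3,3)))
for n,mm in(("depth",m),("white",w)):
    v,u=np.nonzero(mm)
    q=np.array([ray(K,T,x,y,.09)[:2] for x,y in zip(u,v)],np.float32)*1000
    print(n,cv2.minAreaRect(q),np.median(P[mm>0][:,2]))
# cup holes: dark interior component near guess
g=cv2.cvtColor(im,cv2.COLOR_RGB2GRAY)
C=[]
for x,y in((278,131),(365,131),(281,242),(361,241)):
    r=g[y-18:y+19,x-18:x+19]; b=cv2.resize(r,None,fx=6,fy=6,interpolation=cv2.INTER_CUBIC)
    C.append(b)
cv2.imwrite("pics/cups.png",np.vstack([np.hstack(C[:2]),np.hstack(C[2:])]))
k=(P[...,2]>.1)&(d>0);k[:,:150]=0;k[:,230:]=0;k[:160]=0;k[230:]=0
q=P[k];t=q[q[:,2]>np.percentile(q[:,2],60)]
print("knob",k.sum(),t.mean(0),q[:,2].max())
E
```

```text
depth ((595.69775390625, 293.3616943359375), (128.158935546875, 148.21328735351562), 21.543132781982422) 0.08463746838271322
white ((595.79736328125, 292.9669189453125), (127.8869400024414, 148.1527862548828), 20.911088943481445) 0.08439854796351906
knob 376 [0.48118523 0.24932465 0.12184055] 0.12349430695675762
```

View pics/cups.png

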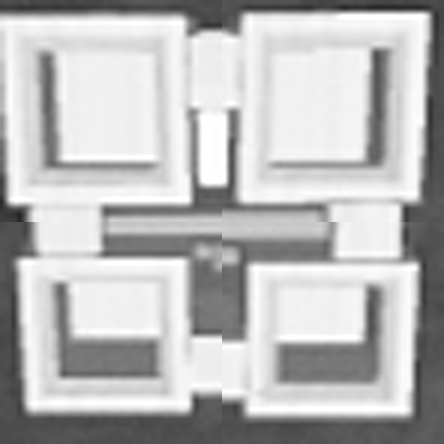

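The crop shows all four cup blocks cleanly, centred at about (275.8,131.3), (365.7,130.8), (280.3,242.8) and (361.3,242.5).

```bash
python3 - <<'E'
from h import *
a=np.load("w1.npz");K,T=a["K"],a["T"];P=cloud(a["d"],K,T);g=P[...,2]
p=[(275.4,130.9),(365.3,130.4),(279.9,242.4),(360.9,242.1)]
X=np.array([ray(K,T,u,v,.09) for u,v in p])
print(X.round(4)); print("c",X.mean(0))
n=lambda v:(np.hypot(*v[:2])*1000).round(1)
print(n(X[1]-X[0]),n(X[3]-X[2]),n(X[2]-X[0]),n(X[3]-X[1]))
an=lambda v:np.degrees(np.arctan2(v[1],v[0])).round(2)
print(an(X[1]-X[0]),an(X[3]-X[2]),an(X[0]-X[2])-90,an(X[1]-X[3])-90)
for u,v in((264,131),(377,131),(268,243),(373,242),(290,118),(355,252)): print(g[v-1:v+2,u-1:u+2].mean().round(4),end=" ")
# guess frame: knob direction
th=np.radians(21); print(X.mean(0)[:2]-.128*np.array([np.cos(th),np.sin(th)]))
print("bench z",np.median(g[60:100,300:400]))
E
```

```text
[[0.5374 0.3339 0.09  ]
 [0.6199 0.366  0.09  ]
 [0.5798 0.2236 0.09  ]
 [0.6624 0.2556 0.09  ]]
c [0.59988298 0.29477298 0.09      ]
88.5 88.6 118.2 118.3
21.22 21.14 21.049999999999997 21.060000000000002
0.0902 0.0893 0.0901 0.0907 0.0896 0.0896 [0.48038469 0.24890188]
bench z 0.00030566757774153075
```

Call:
{"op": "step_arm", "data": {
  "motion": [
    [8.54,-31.4,-27,0,30],
    [8.54,-31.4,-27,0,30],
    [8.54,-31.4,-27,0,30],
    [8.54,-31.4,-27,0,30],
    [8.54,-31.4,-27,0,30],
    [8.54,-31.4,-27,0,30],
    [8.54,-31.4,-27,0,30],
    [8.54,-31.4,-27,0,30],
    [8.54,-31.4,-27,0,30],
    [8.54,-56.8,-34.3,0,66.4],
    [8.54,-56.8,-34.3,0,66.4],
    [8.54,-56.8,-34.3,0,66.4],
    [8.54,-56.8,-34.3,0,66.4],
    [8.54,-56.8,-34.3,0,66.4],
    [8.54,-56.8,-34.3,0,66.4],
    [8.54,-56.8,-34.3,0,66.4],
    [8.54,-56.8,-34.3,0,66.4],
    [8.54,-56.8,-34.3,0,66.4],
    [8.54,-56.8,-34.3,0,66.4]
  ]
}}

```text
time: 3.9
tool_pos: [0.4818, -0.3602, 0.2515]
tcp_rot: [-2.907, -1.191, -0.0]
wrist_force: [-0.2, -0.0, -0.2]
width: 1.0
grip_force: 0.0
```

```bash
python3 - <<'E'
from h import *
s=bot.read_state();print(s["time"],s["tool_pos"],s["tcp_rot"])
im,d,K,T,c=shot("wrist"); np.savez("w2.npz",im=im,d=d,K=K,T=T); cv2.imwrite("pics/w2.png",im[...,::-1])
P=cloud(d,K,T)
for n,z0,z1,zz in(("bar",.13,.155,.143),("frame",.097,.111,.104)):
    m=((np.hypot(P[...,0]-.481,P[...,1]+.361)<.11)&(P[...,2]>z0)&(P[...,2]<z1)&(d>0)).astype(np.uint8)
    m=cv2.morphologyEx(m,cv2.MORPH_OPEN,np.ones((3,3)))
    v,u=np.nonzero(m); q=np.array([ray(K,T,x,y,zz)[:2] for x,y in zip(u,v)],np.float32)*1000
    print(n,m.sum(),cv2.minAreaRect(q),np.median(P[m>0][:,2]),u.min(),u.max(),v.min(),v.max())
E
```

```text
3.9 [ 0.48176053 -0.36015541  0.25149547] [-2.90696979e+00 -1.19082086e+00 -4.24099907e-04]
bar 2236 ((481.08416748046875, -359.8432922363281), (127.75443267822266, 13.717870712280273), 44.31539535522461) 0.14281042257453605 310 326 129 271
frame 5856 ((480.0628967285156, -360.9822692871094), (147.18272399902344, 118.13323974609375), 44.58940887451172) 0.10407599852177138 255 381 119 263
```

View pics/w2.png

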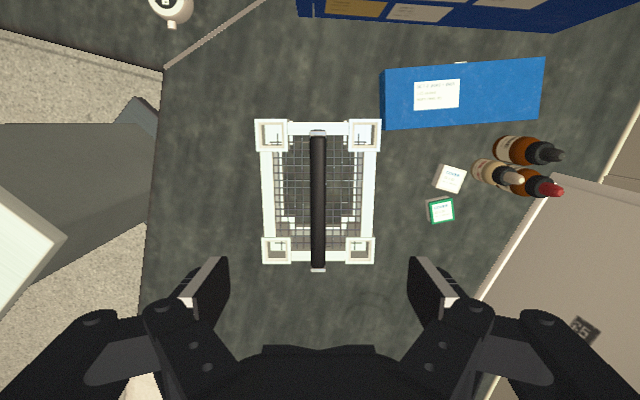

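The upper storey is centred at about (318,190), with its bar vertical in the image and parallel to the pads. I'll descend and grip.

Call:
{"op": "step_arm", "data": {
  "motion": [
    [8.54,-0.2,-0.07,5,0],
    [8.54,-0.2,-0.07,9,0],
    [8.54,-0.2,-0.07,12,0],
    [8.54,-0.2,-0.07,13.4,0],
    [8.54,-0.2,-0.07,13.4,0],
    [0,-0.2,-0.07,13.4,0],
    [0,-0.2,-0.07,13.4,0],
    [0,-0.2,-0.07,13.4,0],
    [0,-0.2,-0.07,13.4,0],
    [0,-0.2,-0.07,13.4,0],
    [0,-0.2,-0.07,13.4,0],
    [0,-0.2,-0.07,13.4,0],
    [0,-0.2,-0.07,13.4,0],
    [0,-0.2,-0.07,13.4,0],
    [0,-0.2,-0.07,13.4,0]
  ],
  "force": 70
}}

```text
time: 5.45
tool_pos: [0.4796, -0.3627, 0.1182]
tcp_rot: [2.908, 1.188, 0.0]
wrist_force: [-2.2, 2.3, 5.7]
width: 0.147
grip_force: 68.5
```

Call:
{"op": "step_arm", "data": {
  "motion": [
    [0,0,0,-2,0],
    [0,0,0,-5,0],
    [0,0,0,-9,0],
    [0,0,0,-13,0],
    [0,0,0,-15,0],
    [0,1.5,-3,-15,0],
    [0,3,-6,-15,-2],
    [0,4.6,-9,-15,-5],
    [0,6.2,-12,-15,-9],
    [0,7.8,-15.1,-15,-13],
    [0,11,-17.2,-15,-17],
    [0,14.2,-19.3,-15,-21],
    [0,17.4,-21.4,-15,-25],
    [0,20.7,-23.4,-15,-29],
    [0,24,-25.5,-15,-33],
    [0,27.3,-27.6,-15,-36],
    [0,30.5,-29.7,-15,-38],
    [0,33.8,-31.7,-15,-40],
    [0,33.8,-31.7,-15,-40]
  ]
}}

```text
time: 7.35
tool_pos: [0.499, 0.1043, 0.2659]
tcp_rot: [-2.319, -2.115, -0.001]
wrist_force: [-0.1, -0.9, -4.5]
width: 0.152
grip_force: 69.1
```

Call:
{"op": "step_arm", "data": {
  "motion": [
    [0,3,1.3,0,-5],
    [0,6.5,2.8,0,-10],
    [0,10,4.3,0,-15],
    [0,13.5,5.8,0,-20],
    [0,16.5,7.0,0,-24],
    [0,18.7,8,0,-26.4],
    [0,19.7,8.4,0,-26.4],
    [0,19.7,8.4,0,-26.4],
    [0,19.7,8.4,0,-26.4],
    [0,19.7,8.4,0,-26.4]
  ]
}}

```text
time: 8.35
tool_pos: [0.6012, 0.2866, 0.2671]
tcp_rot: [-1.785, -2.585, 0.002]
wrist_force: [-0.1, 0.5, -5.0]
width: 0.147
grip_force: 69.1
```

```bash
cat > m.py <<'E'
from h import *
s=bot.read_state();print(s["time"],s["tool_pos"].round(4),s["tcp_rot"].round(4))
im,d,K,T,c=shot("wrist"); np.savez("w3.npz",im=im,d=d,K=K,T=T); cv2.imwrite("pics/w3.png",im[...,::-1])
P=cloud(d,K,T); zt=s["tool_pos"][2]
z=P[...,2]-(zt-.0135)
m=((np.hypot(P[...,0]-.6,P[...,1]-.295)<.11)&(abs(z)<.008)&(d>0)).astype(np.uint8)
m=cv2.morphologyEx(m,cv2.MORPH_OPEN,np.ones((3,3)))
zz=np.median(P[m>0][:,2])
v,u=np.nonzero(m); print(m.sum(),zz,zz-zt,u.min(),u.max(),v.min(),v.max())
q=np.array([ray(K,T,x,y,zz)[:2] for x,y in zip(u,v)],np.float32)*1000
print(cv2.minAreaRect(q))
E
python3 m.py
```

```text
8.35 [0.6012 0.2866 0.2671] [-1.7849e+00 -2.5850e+00  2.0000e-03]
14003 0.25295890546726474 -0.014094265508148518 200 436 108 346
((598.1768798828125, 291.4705505371094), (118.21260833740234, 142.1639404296875), 20.741024017333984)
```

View pics/w3.png

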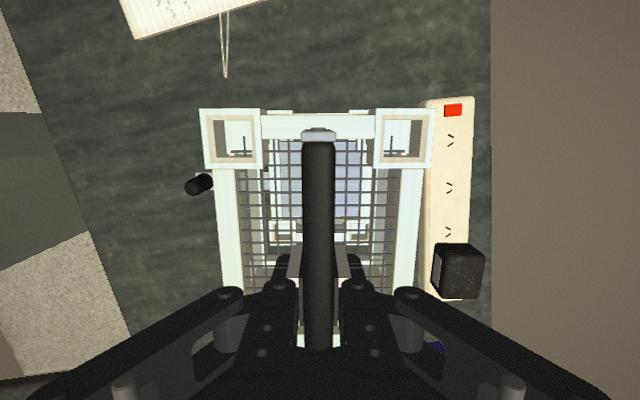

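The far corner blocks of the held storey are clear at (231,138) and (404,138), and its near side is hidden by the gripper. I'll correct and come down to just above the cups.

Call:
{"op": "step_arm", "data": {
  "motion": [
    [0,0.3,0.15,0,-0.35],
    [0,0.55,0.28,1,-0.35],
    [0,0.55,0.28,2.5,-0.35],
    [0,0.55,0.28,4,-0.35],
    [0,0.55,0.28,5,-0.35],
    [0,0.55,0.28,5.2,-0.35],
    [0,0.55,0.28,5.2,-0.35],
    [0,0.55,0.28,5.2,-0.35],
    [0,0.55,0.28,5.2,-0.35]
  ]
}}

```text
time: 9.3
tool_pos: [0.603, 0.2945, 0.2164]
tcp_rot: [1.775, 2.591, 0.002]
wrist_force: [0.7, -0.1, -3.8]
width: 0.147
grip_force: 69.1
```

```bash
python3 m.py
```

```text
9.3 [0.603  0.2945 0.2164] [1.7747e+00 2.5911e+00 2.4000e-03]
14009 0.20233140116309264 -0.014049575872652681 200 436 108 346
((600.05029296875, 299.407470703125), (118.21929931640625, 142.09156799316406), 21.1817626953125)
```

Call:
{"op": "step_arm", "data": {
  "motion": [
    [0,-0.13,-0.18,0,0],
    [0,-0.13,-0.18,0,0],
    [0,-0.13,-0.18,0,0],
    [0,-0.13,-0.18,0,0],
    [0,-0.13,-0.18,0,0]
  ]
}}

```text
time: 9.85
tool_pos: [0.6012, 0.2924, 0.2153]
tcp_rot: [1.775, 2.592, 0.0]
wrist_force: [-0.6, 0.0, -4.0]
width: 0.149
grip_force: 69.1
```

```bash
python3 m.py
```

```text
9.85 [0.6012 0.2924 0.2153] [1.7753 2.5919 0.    ]
13995 0.20124164663940808 -0.0140565296487829 200 436 108 346
((598.105712890625, 297.239013671875), (118.20657348632812, 142.0873565673828), 21.176015853881836)
```

Call:
{"op": "step_arm", "data": {
  "motion": [
    [0,0,0.07,0.2,0],
    [0,0,0.07,0.4,0],
    [0,0,0.07,0.6,0],
    [0,0,0.07,0.8,0],
    [0,0,0.07,1.0,0],
    [0,0,0.07,1.2,0],
    [0,0,0.07,1.4,0],
    [0,0,0.07,1.4,0],
    [0,0,0.07,1.4,0]
  ]
}}

```text
time: 10.8
tool_pos: [0.6018, 0.2926, 0.2012]
tcp_rot: [-1.775, -2.592, 0.0]
wrist_force: [0.7, 0.1, -4.3]
width: 0.149
grip_force: 69.1
```

Call:
{"op": "step_arm", "data": {
  "motion": [
    [0,0,0,0.2,0],
    [0,0,0,0.4,0],
    [0,0,0,0.6,0],
    [0,0,0,0.8,0],
    [0,0,0,0.95,0],
    [0,0,0,1.05,0],
    [0,0,0,1.15,0],
    [0,0,0,1.15,0],
    [0,0,0,1.15,0]
  ]
}}

```text
time: 11.7
tool_pos: [0.6018, 0.2926, 0.1905]
tcp_rot: [1.775, 2.592, 0.0]
wrist_force: [-2.9, -1.7, 1.5]
width: 0.149
grip_force: 69.8
```

Call:
{"op": "step_arm", "data": {
  "motion": [
    [0,0,0,0.05,0],
    [0,0,0,0.1,0],
    [0,0,0,0.1,0],
    [0,0,0,0.1,0]
  ]
}}

```text
time: 12.1
tool_pos: [0.6018, 0.2926, 0.1905]
tcp_rot: [1.775, 2.592, 0.001]
wrist_force: [-4.7, -2.7, 5.2]
width: 0.148
grip_force: 70.5
```

```bash
python3 m.py
```

```text
12.1 [0.6018 0.2926 0.1905] [1.7750e+00 2.5916e+00 8.0000e-04]
13990 0.17646950977127185 -0.01400353155719386 199 435 108 346
((598.6954345703125, 297.4874267578125), (118.23131561279297, 142.04347229003906), 21.181474685668945)
```

Call:
{"op": "step_arm", "data": {
  "motion": [
    [3,0,0,-0.1,0],
    [5,0,0,-0.1,0],
    [5,0,0,-0.1,0],
    [5,0,0,-0.1,0],
    [5,0,0,-0.1,0],
    [5,0,0,-3,0],
    [5,0,0,-6,0],
    [5,0,0,-6.5,0],
    [5,0.28,-4,-6.5,0],
    [5,0.28,-8,-6.5,0],
    [5,0.28,-12,-6.5,0],
    [5,0.28,-12.8,-6.5,0],
    [5,0.28,-12.8,-6.5,0],
    [5,0.28,-12.8,-6.5,0]
  ]
}}

```text
time: 13.55
tool_pos: [0.4823, 0.2494, 0.254]
tcp_rot: [1.775, 2.591, 0.002]
wrist_force: [-1.0, -0.4, 0.3]
width: 0.586
grip_force: 0.0
```

```bash
cat > k.py <<'E'
from h import *
s=bot.read_state();print(s["time"],s["tool_pos"].round(4),s["tcp_rot"].round(4))
im,d,K,T,c=shot("wrist"); cv2.imwrite("pics/w4.png",im[...,::-1])
P=cloud(d,K,T); L=np.array([.6008,.2951]); a=np.radians(21.1); ex=np.array([np.cos(a),np.sin(a)]); ey=np.array([-ex[1],ex[0]])
D=P[...,:2]-L; X=D@ex*1000; Y=D@ey*1000; Z=P[...,2]
k=(d>0)&(abs(Y)<20)&(X<-90)&(X>-200)&(Z>.115)&(Z<.13)
print("knob",k.sum(),X[k].min(),X[k].max(),Y[k].min(),Y[k].max(),np.median(Z[k]))
f=((d>0)&(abs(Z-.176)<.006)&(abs(X)<75)&(abs(Y)<90)).astype(np.uint8)
f=cv2.morphologyEx(f,cv2.MORPH_OPEN,np.ones((3,3)))>0
print("frame",f.sum(),cv2.minAreaRect(np.stack([X[f],Y[f]],1).astype(np.float32)),np.median(Z[f]))
A=np.c_[X[f],Y[f],np.ones(f.sum())]; print("tilt rad",np.linalg.lstsq(A,Z[f]*1000,rcond=None)[0])
E
python3 k.py
```

```text
13.55 [0.4823 0.2494 0.254 ] [1.7748e+00 2.5913e+00 2.0000e-03]
knob 234 -136.41273658103364 -121.0235961733289 -8.032107753179675 8.517386479587838 0.12142357060819706
frame 9178 ((-0.8988494873046875, -0.364349365234375), (148.0567626953125, 120.00703430175781), 89.94477844238281) 0.1760606133869726
tilt rad [-3.00853312e-03  2.73072845e-03  1.75612028e+02]
```

View pics/w4.png

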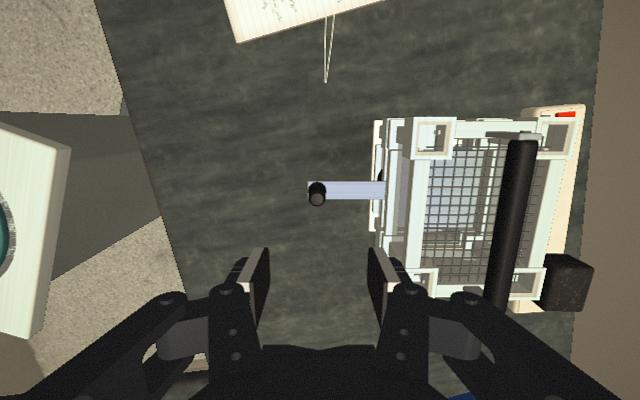

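The upper storey is flush and level (frame top at 0.176 m). The knob is at (317,190), centred between the fingers.

Call:
{"op": "step_arm", "data": {
  "motion": [
    [5,0,0,4,0],
    [5,0,0,8,0],
    [5,0,0,12,0],
    [5,0,0,14.5,0],
    [5,0,0,15.8,0],
    [5,0,0,16.3,0],
    [5,0,0,16.3,0]
  ]
}}

```text
time: 14.3
tool_pos: [0.4823, 0.2493, 0.0908]
tcp_rot: [1.775, 2.592, 0.0]
wrist_force: [-0.0, 0.3, -0.4]
width: 0.583
grip_force: 0.0
```

Call:
{"op": "step_arm", "data": {
  "motion": [
    [0,0,0,0,0],
    [0,0,0,0,0],
    [0,0,0,0,0],
    [0,0,0,0,0],
    [0,0,0,0,0],
    [0,0,0,0,0],
    [0,0,0,0,0]
  ],
  "force": 60
}}

```text
time: 15.0
tool_pos: [0.4812, 0.249, 0.0927]
tcp_rot: [-1.775, -2.592, -0.0]
wrist_force: [-3.8, -1.3, 6.1]
width: 0.176
grip_force: 58.5
```

Call:
{"op": "step_arm", "data": {
  "motion": [
    [0,0,-0.5,-0.1,0],
    [0,0,-1,-0.1,0],
    [0,0,-1.5,-0.1,0],
    [0,0,-2,-0.1,0],
    [0,0,-2.5,-0.1,0],
    [0,0,-3,-0.1,0],
    [0,0,-3.5,-0.1,0],
    [0,0,-4,-0.1,0],
    [0,0,-4,-0.1,0],
    [0,0,-4,-0.1,0]
  ]
}}

```text
time: 16.0
tool_pos: [0.4458, 0.2353, 0.0928]
tcp_rot: [1.774, 2.59, 0.006]
wrist_force: [4.9, 2.1, -4.6]
width: 0.173
grip_force: 59.5
```

Call:
{"op": "step_arm", "data": {
  "motion": [
    [0,0,-0.2,0,0],
    [0,0,-0.2,0,0],
    [0,0,-0.2,0,0],
    [3,0,-0.2,0,0],
    [5,0,-0.2,0,0],
    [5,0,-0.2,0,0],
    [5,0,-0.2,0,0],
    [5,0,-0.2,-3,0],
    [5,0,-0.2,-7,0],
    [5,0,-0.2,-11,0],
    [5,0,-0.2,-15,0],
    [5,0,-0.2,-16,0],
    [5,0,-0.2,-16,0]
  ]
}}

```text
time: 17.3
tool_pos: [0.4436, 0.2344, 0.2544]
tcp_rot: [1.774, 2.59, 0.007]
wrist_force: [0.2, 0.5, -0.1]
width: 0.585
grip_force: 0.0
```

```bash
python3 k.py; python3 - <<'E'
from h import *
im,d,K,T,c=shot("top"); o=np.load("top.npz")["im"]
cv2.imwrite("pics/top2.png",im[...,::-1])
print("bystander diff",[np.abs(im[v-12:v+13,u-12:u+13].astype(int)-o[v-12:v+13,u-12:u+13]).mean().round(1) for u,v in((354,219),(326,187),(313,163))])
E
```

```text
17.3 [0.4436 0.2344 0.2544] [1.7738 2.5898 0.0069]
knob 236 -176.4676915346026 -160.04730256920715 -8.129913827103492 8.177703429082761 0.12125243423652812
frame 9327 ((-0.8810157775878906, -0.2945404052734375), (120.15062713623047, 148.00103759765625), 0.10006707161664963) 0.17603518253226472
tilt rad [2.72571489e-03 2.24927166e-03 1.75640957e+02]
bystander diff [np.float64(1.8), np.float64(1.7), np.float64(1.7)]
```

```bash
python3 -c "
from workcell import bot
print(bot.finish_job())"
```

```text
the job is handed in; nothing more can be done
None
```

I set the upper storey fully home and flush, then opened the gate about 39.5 mm, let go of everything, left the jar, tally counter and dish unmoved, and handed the job in; no verdict came back.

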